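Complete the row of sample jars and log it

TASK

Complete the row on the low sample shelf under the lamp bar: stand the wide jar close to the left of the jar already there and the narrow jar close to its right (left and right as the robot faces the shelf), all three upright, in one straight line along the middle of the shelf board and no more than about 15 mm apart, without pushing the jar that is already there out of place. Only when the row stands, log it on the key box: press the large key right down and let it up, then press the small key right down and let it up. Leave the steel flange, the beaker and the spatula where they are.

Things in the scene. Friction and masses are not known exactly. Their poses are not given: they have to be found in the camera images.
- shelf: Fixed low shelf, turned up to 0.12 rad. Origin on the bench under the board's centre; x points into the shelf (away from the robot), y along the board to the robot's left, z up. Grey board 110 mm deep (x -55 to +55), 380 mm long, top 50 mm above the bench; rear lip 14 mm high at x +47 to +53; open front; 16 mm posts at the rear corners (x +46, y +-183).
- lamp_edge (a point): Middle of the lower front edge of the grey lamp housing over the shelf, at shelf x -15, 269 mm above the bench. The housing is 380 mm long, spans shelf x -15 to +55, top 295 mm up. A vertical gripper over the board's middle line (shelf x 0) strikes it: come in from the front, tilted 32 to 45 degrees.
- jar_wide: Loose amber glass jar with fixed black stopper, the widest of three: round body 64 mm in diameter up to 72 mm, then an upright round grip 22 mm in diameter from 72 to 110 mm. Mass about 0.26 kg. Origin at the centre of its underside, z up. Starts on the bench.
- jar_middle: Loose jar of the same make and height, body 54 mm in diameter, grip 22 mm in diameter from 72 to 110 mm above its underside. Origin at the centre of its underside, z up. Starts already standing on the shelf on the board's middle line (shelf x = 0), its axes parallel to the shelf's, and is to stay there.
- jar_narrow: Loose jar of the same make and height, the narrowest: body 44 mm in diameter, grip 22 mm in diameter from 72 to 110 mm. Mass about 0.14 kg. Origin at the centre of its underside, z up. Starts on the bench.
- logger: Fixed dark key box on the bench, 90 x 150 x 40 mm (x, y, z), two round grey spring keys on its top 72 mm apart along its y, both 12 mm towards -x from the middle. Origin at the centre of its underside.
- key_large_top (a point): Centre of the top of the large key (40 mm in diameter) at the +y end of the key box, as it moves with the key; pressed straight down 6 mm.
- key_small_top (a point): Centre of the top of the small key (22 mm in diameter) at the -y end of the key box, as it moves with the key; pressed straight down 6 mm.
- key_large (a joint): Travel of the large key in m: 0 up, 0.006 fully down; springs back; about 5 N takes it fully down.
- key_small (a joint): Travel of the small key in m: 0 up, 0.006 fully down; springs back; about 5 N takes it fully down.
- flange: Bystander: loose steel ring flange lying on the bench, 116 mm in diameter, 22 mm high, hole 48 mm. Origin at the centre of its underside.
- beaker: Bystander: loose open glass beaker, 72 mm in diameter, 90 mm high. Origin at the centre of its underside.
- spatula: Bystander: loose spatula about 200 mm long lying on the bench along its own x. Origin at its underside, about mid-length.
Mind the look-alikes: they are no part of the job. Leave any purple look-alike of the logger alone. Leave any purple or yellow look-alike of the jar_wide alone.

How it is judged:
On the way, in this order (a step that is already met when the one before it is completed fails the run):
1. the wide jar stands left and the narrow jar right of the middle jar, in line, close and let go (x of jar_wide in the frame of shelf between -0.01 and 0.01 m and z of jar_wide in the frame of shelf between 0.044 and 0.056 m and angle between each of jar_wide, jar_middle, jar_narrow's own z axis and vertical below 0.1 rad and x of jar_middle in the frame of shelf between -0.01 and 0.01 m and z of jar_middle in the frame of shelf between 0.044 and 0.056 m and x of jar_narrow in the frame of shelf between -0.01 and 0.01 m and z of jar_narrow in the frame of shelf between 0.044 and 0.056 m and horizontal distance between jar_wide and jar_middle below 0.077 m and y of jar_wide in the frame of jar_middle above 0.04 m and horizontal distance between jar_narrow and jar_middle below 0.067 m and y of jar_narrow in the frame of jar_middle below -0.035 m and contact force between the fingers and jar_wide below 0.2 N and contact force between the fingers and jar_middle below 0.2 N and contact force between the fingers and jar_narrow below 0.2 N and linear speed of each of jar_wide, jar_middle, jar_narrow below 0.02 m/s), for 0.2 s.
2. the large key is pressed down (value of joint key_large above 0.0045 m and value of joint key_small below 0.002 m), for 0.05 s.
3. the large key is let up (value of joint each of key_large, key_small below 0.002 m), for 0.05 s.
4. the small key is pressed down (value of joint key_small above 0.0045 m and value of joint key_large below 0.002 m), for 0.05 s.
At the end, for the whole second after the job is handed in: All three jars stand upright (within 0.1 rad) on the shelf board, released and at rest, their axes within 10 mm of the board's middle line, the wide jar on the +y side and the narrow jar on the -y side of the middle jar with at most 18 mm of clear gap to it; both keys are up again (all of step 1 and all of step 3); the robot touches nothing.
It fails at once if a key is pressed before the row is complete (value of joint any of key_large, key_small above 0.003 m and not ((x of jar_wide in the frame of shelf between -0.01 and 0.01 m and z of jar_wide in the frame of shelf between 0.044 and 0.056 m and angle between each of jar_wide, jar_middle, jar_narrow's own z axis and vertical below 0.1 rad and x of jar_middle in the frame of shelf between -0.01 and 0.01 m and z of jar_middle in the frame of shelf between 0.044 and 0.056 m and x of jar_narrow in the frame of shelf between -0.01 and 0.01 m and z of jar_narrow in the frame of shelf between 0.044 and 0.056 m and horizontal distance between jar_wide and jar_middle below 0.077 m and y of jar_wide in the frame of jar_middle above 0.04 m and horizontal distance between jar_narrow and jar_middle below 0.067 m and y of jar_narrow in the frame of jar_middle below -0.035 m))).
It fails at once if both keys are down at once (value of joint each of key_large, key_small above 0.003 m).
It fails at once if the jar already on the shelf is shifted more than 12 mm or tipped (distance of jar_middle from where it was at the start of the episode above 0.012 m or angle between jar_middle's own z axis and vertical above 0.25 rad).
It fails at once if the flange, the beaker or the spatula is moved more than 20 mm (distance of any of flange, beaker, spatula from where it was at the start of the episode above 0.02 m).
It also fails if it takes over 61 s, if anything falls off the work surface, if the arm or the gripper's body presses on something with over 40 N, if the wrist force passes 120 N, or if a joint passes its speed limit or range.

ROBOT

A 6-joint arm with a two-finger parallel gripper is mounted at the origin on the work surface. World frame = base frame: x ahead of the robot, y to its left, z up, the work surface at z = 0. Lengths are in m, angles in rad, forces in N, time in s.
With the tool pointing down it reaches from about 0.25 to 0.775 m from the base axis. Payload 4 kg.
Tool frame: the origin (TCP) lies midway between the tips of the shut fingers; the grasp point (between the pads) lies 19 mm behind it (ctrl.grip_depth is the distance from the TCP to the grasp point, in m); z points along the fingers, y is the line along which they close (so a half turn about z gives the same grasp; the last joint's range is limited). The gripper opens to 85 mm and grips with 20 to 120 N. Pads are 22 mm wide; open, the fingers measure 114 mm over their backs; the gripper's body (76 mm by 85 mm) begins 54 mm behind the grasp point. The pads swing forward as they close: fully open they stand 13 mm farther back than shut.
Start: joints at [-1.248, 0.087, 1.371, -0, 1.684, -0.103], TCP at [0.227, -0.501, 0.231] pointing down, gripper open.
Joint ranges: [-3.1, 3.1], [-0.76, 2.03], [0.27, 2.55], [-1.08, 4.22], [0.17, 2.65], [-2.57, 2.57]. Speed limits (rad/s): [2.79, 2.79, 3.14, 3.14, 3.14, 3.14].

INTERFACE

Orientations are given as a rotation vector (axis times angle).
In Python, from station import monitor, viewer, ticket, finder, ctrl gives the robot as it stands.
- The arm moves only by the tool drive_tool, never from a script. Its arguments are lists of equal length, an entry for each row: "offset": the shift along the tool's x, y, z in m, a list of three; "twist": the turn about the tool's z in rad. A call has 1 to 10 rows; each row shifts and turns the commanded pose from where the row before left it, along the tool's axes as they then stand; what a row does not reach is not made up. A row lasts 1/12 s, in which the tool goes at most 41.7 mm and 7.16 degrees, less where a joint would pass 70% of its speed; a pose out of reach is approached as far as the arm can. A call with a gripper value outside its range is refused whole. "claw" is the finger opening in m, from 0 to 0.0854, set as the call begins (left out, the last holds). The fingers move at their own pace and stop on an object; "newtons" is the grip in N (left out, the last holds). Time passes only in rows, so rows that do not move let the fingers close. It gives the time, the measured TCP pose, the force, the opening and the grip force at its end, in the units of the state.
- monitor.get_state(): the state, without advancing time (a new reading comes with each control period).
- viewer.snapshot(name): name is "scene" or "top" or "wrist"; returns a dict with "color" (384x512x3 uint8, red, green, blue), "z_map" (384x512 float32, m along the optical axis (not along the pixel's ray), 0 where there is no reading), "camera_matrix" (3x3 intrinsics, pixels), "camera_from_world" (4x4, takes a point from world to camera coordinates). Camera axes: x right, y down, z forward; pixel columns grow to the right and rows downward; lengths in m; the calibration is good to about 2 mm. A picture is of the moment at which its call begins.
- ticket.close_job(): hands the job in; it is judged then, once.
Trained networks look in the newest picture that a camera, given by its name, has taken for a name from the list of things; names that differ only in an ending like _2 or _b are one class to them, and where a whole thing is asked for, a point or a joint stands for the part that bears it (a point fixed in the world has none). Each returns a list of dicts, best first, with "confidence" (0 to 1); they miss things now and then, are a little off and sometimes report something else, mostly with a low value. They report only what shows in the picture. A call takes as long as a camera call. They do not tell look-alikes from the thing itself.
- finder.cut_out(camera, target): "mask" (384x512 bool, what is visible of it) and "location" ([row, column] in pixels, amid what is visible of it).
- finder.mark_of(camera, target): "location" ([row, column] in pixels: a listed point, or the origin of a listed thing).
The state is a dict: "t": time; "joint_positions": joint angles; "qvel": joint speeds; "tau": joint torques, N m; "position": TCP position; "tcp_rot": TCP orientation; "force": force on the tool from outside, world axes, zero at the start; "torque": the same for the moment, N m; "width": finger opening in m; "grasp_force": force on a finger pad.
Only numpy, scipy, OpenCV 4.12 (cv2) and the standard library are available. Lean on these libraries where they do the work, as an engineer would, in place of code of your own. Each camera call takes 0.05 s, during which the arm holds its last target. There are 200 camera calls.

## Working session

There is one attempt and no reset: what is moved stays moved. The work goes in short steps, Python scripts to look and compute and a tool call to move; the robot and the scene stay as the last step left them, time stands still between calls to the robot, and variables do not carry over. Pictures are saved under pics/ and viewed, at most 10 in all, crops included, and the job is handed in when it is done.

Besides the shell and the picture viewer there is one more tool, called after "Call:" as name(argument=value, ...), one argument or row to a line, values as JSON. drive_tool: Moves the arm, as the interface text tells. Its arguments: {"type":"object","properties":{"offset":{"type":"array","items":{"type":"array","items":{"type":"number"}}},"twist":{"type":"array","items":{"type":"number"}},"claw":{"type":"number"},"newtons":{"type":"number"}},"required":["offset","twist"]}

```bash
mkdir -p pics; ls; python3 - <<'E'
from station import monitor, viewer, finder
import cv2,numpy as np
ims=[]
for n in ["scene","top"]:
    s=viewer.snapshot(n); np.savez(f'{n}.npz',**s); cv2.imwrite(f'pics/{n}0.png',s['color'][:,:,::-1])
    for t in ["shelf","lamp_edge","jar_wide","jar_middle","jar_narrow","logger","key_large_top","key_small_top","flange","beaker","spatula"]:
        try: print(n,t,[(np.round(d['location']).tolist(),round(d['confidence'],2)) for d in finder.mark_of(n,t)][:4])
        except Exception as e: print(t,e)
st=monitor.get_state(); print(st)
E
```

```text
pics
scene shelf [([255.0, 284.0], 0.83)]
scene lamp_edge [([211.0, 284.0], 0.89)]
scene jar_wide [([189.0, 263.0], 0.82), ([215.0, 219.0], 0.79), ([221.0, 247.0], 0.69)]
scene jar_middle [([251.0, 284.0], 0.74)]
scene jar_narrow [([236.0, 181.0], 0.7)]
scene logger [([164.0, 279.0], 0.79), ([189.0, 310.0], 0.71), ([168.0, 343.0], 0.56)]
scene key_large_top [([150.0, 347.0], 0.51), ([149.0, 282.0], 0.38)]
scene key_small_top [([256.0, 280.0], 0.68), ([183.0, 303.0], 0.46), ([159.0, 336.0], 0.38)]
scene flange [([292.0, 169.0], 0.83)]
scene beaker [([210.0, 359.0], 0.76), ([256.0, 284.0], 0.5)]
scene spatula [([261.0, 114.0], 0.64)]
top shelf [([142.0, 243.0], 0.63)]
top lamp_edge [([125.0, 239.0], 0.7), ([202.0, 186.0], 0.26)]
top jar_wide [([216.0, 219.0], 0.79), ([189.0, 253.0], 0.78), ([208.0, 275.0], 0.59)]
top jar_middle []
top jar_narrow [([199.0, 316.0], 0.65)]
top logger [([251.0, 185.0], 0.83), ([202.0, 177.0], 0.73), ([213.0, 123.0], 0.7)]
top key_large_top [([254.0, 174.0], 0.66), ([200.0, 162.0], 0.6), ([216.0, 106.0], 0.52), ([203.0, 388.0], 0.21)]
top key_small_top [([2
[... 163 characters left out ...]

top spatula [([205.0, 386.0], 0.9)]
{'t': 1.2, 'joint_positions': array([-1.24809585e+00,  8.71888596e-02,  1.37072799e+00,  6.68546887e-06,
        1.68359488e+00, -1.03107559e-01]), 'qvel': array([-0.00061438,  0.00259341, -0.00217951,  0.00035757, -0.00026243,
        0.00045424]), 'tau': array([-9.62378690e-04, -3.51732874e+01, -3.13461328e+01, -1.39039580e-04,
        4.34476660e-04, -4.51940650e-06]), 'position': array([ 0.22717739, -0.50089713,  0.23133275]), 'tcp_rot': array([3.07058179e+00, 6.63800433e-01, 2.43005479e-05]), 'force': array([0.62913875, 0.6178948 , 0.55249302]), 'torque': array([-0.00246711,  0.0137867 , -0.00237954]), 'grasp_force': 0.0, 'width': 0.0851988427831594}
```

View pics.

View pics/scene0.png

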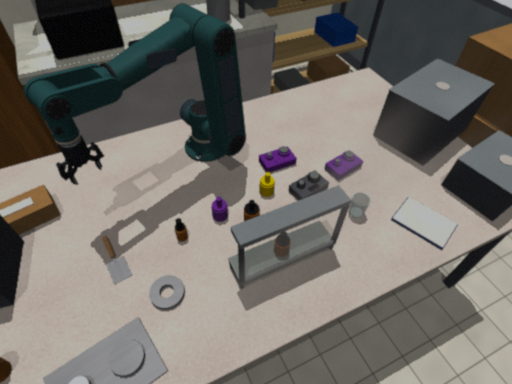

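View pics/top0.png

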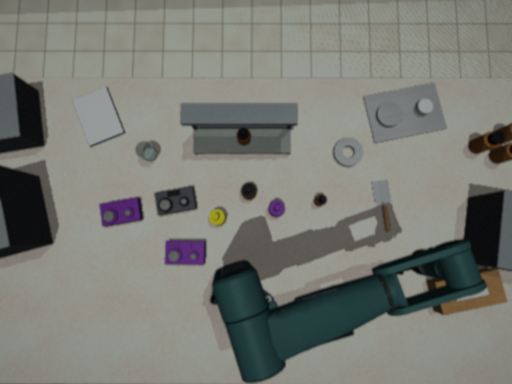

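```bash
cat > h.py <<'E'
import numpy as np
def cloud(s):
    K=s['camera_matrix'];T=np.linalg.inv(s['camera_from_world']);z=s['z_map'].astype(float)
    v,u=np.mgrid[:z.shape[0],:z.shape[1]]
    c=np.stack([(u-K[0,2])/K[0,0]*z,(v-K[1,2])/K[1,1]*z,z],-1)
    w=c@T[:3,:3].T+T[:3,3]; w[z==0]=np.nan
    return w
def proj(s,p):
    c=s['camera_from_world'];q=s['camera_matrix']@(c[:3,:3]@np.asarray(p)+c[:3,3]);return q[:2]/q[2]
def ray(s,rc,h):
    "pixel (row,col) -> world at height h"
    T=np.linalg.inv(s['camera_from_world']);d=T[:3,:3]@np.linalg.inv(s['camera_matrix'])@[rc[1],rc[0],1.];o=T[:3,3]
    return o+d*(h-o[2])/d[2]
E
python3 - <<'E'
from h import *
import cv2
S={n:dict(np.load(n+'.npz')) for n in ['scene','top']}
for n,s in S.items():
    w=cloud(s); T=np.linalg.inv(s['camera_from_world']); print(n,'cam',T[:3,3].round(3),s['camera_matrix'][0,0].round(1))
    Z=w[...,2]
    def rep(name,r,c,m,lo,hi):
        R=w[r-m:r+m+1,c-m:c+m+1].reshape(-1,3);k=(R[:,2]>lo)&(R[:,2]<hi)
        P=R[k]
        if len(P): print(n,name,len(P),'mean',P.mean(0).round(4),'midrange',((P.max(0)+P.min(0))/2).round(4),'ext',np.ptp(P,axis=0).round(4))
    if n=='top':
        rep('wide',190,249,14,.10,.12);rep('wide body',190,249,14,.06,.12)
        rep('narrow',200,319,14,.10,.12);rep('narrow body',200,319,14,.06,.12)
        rep('mid',137,243,14,.12,.17)
        rep('flange',152,347,18,.01,.03);rep('beaker',151,148,18,.03,.1)
        rep('logger',200,176,24,.03,.07);rep('keys',200,176,24,.044,.07)
        rep('yellow',217,217,14,.06,.12); rep('purplejar',208,276,14,.06,.12)
    else:
        rep('wide',209,252,14,.10,.12);rep('narrow',226,180,14,.10,.12);rep('mid',240,283,14,.12,.17);rep('midbody',240,283,16,.06,.17)
    # shelf: board & lamp
    for nm,lo,hi in [('board',.046,.054),('lamp',.288,.302)]:
        k=(Z>lo)&(Z<hi)&(w[...,0]>.45)&(w[...,0]<.8)&(abs(w[...,1])<.35)
        k=cv2.morphologyEx(k.astype(np.uint8),cv2.MORPH_OPEN,np.ones((3,3),np.uint8))
        nl,lab,stt,_=cv2.connectedComponentsWithStats(k)
        i=1+stt[1:,4].argmax(); P=w[lab==i]
        (c,sz,a)=cv2.minAreaRect(P[:,:2].astype(np.float32)); print(n,nm,len(P),np.round(c,4),np.round(sz,4),round(a,2),P[:,2].mean().round(4))
    k=(Z>.034)&(Z<.06)&(w[...,0]>.2)&(w[...,0]<.6)&(w[...,1]<.5)&(w[...,1]>-.1)
    nl,lab,stt,cen=cv2.connectedComponentsWithStats(k.astype(np.uint8))
    for i in range(1,nl):
        if stt[i,4]>150:
            P=w[lab==i];(c,sz,a)=cv2.minAreaRect(P[:,:2].astype(np.float32));print(n,'box',cen[i].round(),np.round(c,4),np.round(sz,4),round(a,2),P[:,2].mean().round(4))
E
```

```text
scene cam [ 1.205 -0.357  1.134] 349.8
scene wide 27 mean [0.4774 0.0069 0.1068] midrange [0.4768 0.0068 0.1052] ext [0.0209 0.0204 0.01  ]
scene narrow 28 mean [ 0.4427 -0.2677  0.1065] midrange [ 0.4418 -0.2682  0.1051] ext [0.0213 0.0199 0.0099]
scene mid 114 mean [0.6833 0.0245 0.1354] midrange [0.6786 0.0266 0.1407] ext [0.0446 0.0454 0.0408]
scene midbody 304 mean [0.6888 0.0212 0.1109] midrange [0.6914 0.0354 0.1108] ext [0.0732 0.071  0.1005]
scene board 416 [ 0.675  -0.0644] [0.0888 0.1296] 65.05 0.0489
scene lamp 2429 [0.6979 0.035 ] [0.0731 0.3802] 0.26 0.2933
scene box [278. 157.] [0.2453 0.2499] [0.1494 0.0894] 89.36 0.0417
scene box [338. 166.] [0.4044 0.4646] [0.0905 0.0776] 9.93 0.0403
scene box [309. 185.] [0.4405 0.2911] [0.0909 0.1518] 10.23 0.0417
top cam [ 0.299 -0.024  1.442] 366.0
top wide 27 mean [0.4737 0.0084 0.1097] midrange [0.4731 0.0072 0.1086] ext [0.0182 0.0185 0.0147]
top wide body 206 mean [0.4725 0.0085 0.0778] midrange [0.4734 0.0082 0.0881] ext [0.0611 0.0572 0.0557]
top narrow 31 mean [ 0.4394 -0.2658  0.1109] midrange [ 0.44   -0.2662  0.1097] e
[... 472 characters left out ...]
371 0.2913 0.0458] midrange [0.4373 0.2942 0.0494] ext [0.1091 0.16   0.0387]
top keys 383 mean [0.4309 0.2976 0.0534] midrange [0.4386 0.2922 0.0564] ext [0.1041 0.1502 0.0247]
top yellow 215 mean [0.3721 0.1267 0.0776] midrange [0.3745 0.1265 0.0885] ext [0.0605 0.0606 0.056 ]
top purplejar 204 mean [ 0.4062 -0.097   0.078 ] midrange [ 0.4066 -0.0976  0.0891] ext [0.0572 0.0575 0.0561]
top board 81 [0.6367 0.1719] [0.0584 0.0277] 70.12 0.0508
top lamp 2403 [0.6954 0.0362] [0.0698 0.38  ] 0.11 0.2967
top box [175. 199.] [0.4385 0.2935] [0.091  0.1503] 10.73 0.0437
top box [130. 210.] [0.4011 0.4675] [0.0898 0.0792] 10.58 0.0427
top box [185. 251.] [0.243  0.2509] [0.0827 0.1502] 0.08 0.0438
```

```bash
python3 - <<'E'
from h import *
t=np.array([.2272,-.5009,.2313]); y=.4257
for n in ['scene','top']:
    w=cloud(dict(np.load(n+'.npz'))).reshape(-1,3)-t
    X=w[:,0]*np.cos(y)+w[:,1]*np.sin(y);Y=w[:,0]*np.sin(y)-w[:,1]*np.cos(y)
    for a in np.arange(-.02,.30,.02):
        k=(w[:,2]>a)&(w[:,2]<=a+.02)&(abs(X)<.12)&(abs(Y)<.12)
        if k.sum()>3: print(n,round(a,2),k.sum(),'X',X[k].min().round(3),X[k].max().round(3),'Y',Y[k].min().round(3),Y[k].max().round(3))
s=dict(np.load('top.npz'));w=cloud(s)
for h0,h1 in [(.1,.13)]:
  for nm,r,c in [('mid',137,243)]:
    R=w[r-14:r+15,c-14:c+15].reshape(-1,3);k=(R[:,2]>.15)&(R[:,2]<.17);P=R[k];print(nm,len(P),P.mean(0),P.min(0),P.max(0))
s=dict(np.load('scene.npz'));w=cloud(s);R=w[215:262,265:300].reshape(-1,3);k=(R[:,2]>.125)&(R[:,2]<.165);P=R[k];print(len(P),P.mean(0),P.min(0),P.max(0))
for n in ['top','scene']:
  w=cloud(dict(np.load(n+'.npz')));R=w.reshape(-1,3);
  for nm,c in [('L',(.421,.325)),('S',(.434,.254))]:
    k=(np.hypot(R[:,0]-c[0],R[:,1]-c[1])<.028)&(R[:,2]>.0455)&(R[:,2]<.07);P=R[k];print(n,nm,k.sum(),((P.max(0)+P.min(0))/2).round(4),np.ptp(P,0).round(3),P[:,2].max())
E
```

```text
scene 0.0 13 X -0.004 0.016 Y -0.053 0.05
scene 0.02 54 X -0.008 0.018 Y -0.055 0.058
scene 0.04 52 X -0.008 0.016 Y -0.065 0.073
scene 0.06 198 X -0.013 0.02 Y -0.073 0.076
scene 0.08 156 X -0.016 0.023 Y -0.069 0.073
scene 0.1 226 X -0.012 0.024 Y -0.066 0.071
scene 0.12 85 X -0.001 0.042 Y -0.03 0.039
scene 0.14 139 X -0.006 0.041 Y -0.034 0.039
scene 0.16 173 X -0.013 0.043 Y -0.036 0.039
scene 0.18 112 X -0.0 0.041 Y -0.032 0.038
scene 0.2 163 X -0.012 0.039 Y -0.033 0.039
scene 0.22 136 X -0.005 0.041 Y -0.03 0.037
scene 0.24 165 X -0.002 0.041 Y -0.029 0.036
scene 0.26 128 X -0.005 0.072 Y -0.119 0.039
scene 0.28 340 X -0.045 0.074 Y -0.12 0.041
top 0.08 8 X -0.017 -0.005 Y -0.07 -0.033
top 0.1 23 X -0.011 -0.001 Y -0.07 -0.036
top 0.12 19 X -0.023 0.037 Y -0.065 -0.008
top 0.14 28 X -0.027 0.039 Y -0.037 0.006
top 0.16 50 X -0.028 0.039 Y -0.038 0.005
top 0.18 18 X -0.024 0.01 Y -0.036 -0.026
top 0.2 45 X -0.026 0.015 Y -0.037 -0.022
top 0.22 41 X -0.024 0.019 Y -0.035 -0.024
top 0.24 49 X -0.026 0.022 Y -0.035 -0.022
top 0.26 52 X -0.033 0.069 Y -0.114 -0.023
top 0.28 239 X -0.038 0.07 Y -0.12 -0.02
mid 33 [0.67629189 0.02834724 0.16070269] [0.66629099 0.01928145 0.1518091 ] [0.68797502 0.03740583 0.16517911]
59 [0.6822828  0.02482011 0.14774484] [0.6719828  0.01654823 0.12509277] [0.68953872 0.03689976 0.16106767]
top L 168 [0.4205 0.3257 0.0579] [0.054 0.054 0.022] 0.06873607244962976
top S 82 [0.434  0.255  0.0566] [0.036 0.047 0.022] 0.06759758576793073
scene L 99 [0.4214 0.3246 0.0564] [0.051 0.055 0.021] 0.0668078884015959
scene S 52 [0.4368 0.2534 0.0546] [0.037 0.037 0.018] 0.06345105429038389
```

Call:
drive_tool(
  offset=[
    [0,0,0],
    [0,0,0],
    [0,0,0],
    [0,0,0],
    [0.027,-0.03,0],
    [0.027,-0.03,0],
    [0.027,-0.03,0],
    [0.027,-0.03,0],
    [0.027,-0.03,0],
    [0.02,-0.03,0],
  ],
  twist=[0.107,0.107,0.107,0.105,0,0,0,0,0,0],
  claw=0.06,
)

```text
t: 2.03
position: [0.3837, -0.3193, 0.2314]
tcp_rot: [3.141, 0.0, 0.002]
force: [0.9, -0.5, -0.5]
width: 0.0602
grasp_force: 0.0
```

Call:
drive_tool(
  offset=[
    [0.022,-0.031,-0.015],
    [0.022,-0.031,-0.015],
    [0.022,-0.031,-0.015],
    [0.022,-0.031,-0.015],
    [0.022,-0.031,-0.015],
    [0.022,-0.031,-0.015],
    [0.022,-0.031,-0.015],
    [0.022,-0.031,-0.015],
    [0.022,-0.031,-0.015],
    [0.022,-0.031,-0.015],
  ],
  twist=[0,0,0,0,0,0,0,0,0,0],
)

```text
t: 2.87
position: [0.603, -0.0091, 0.3822]
tcp_rot: [3.141, -0.0, 0.001]
force: [0.6, -1.3, -0.1]
width: 0.0598
grasp_force: 0.0
```

Call:
drive_tool(
  offset=[
    [0.04,0,0],
    [0.04,0,0],
    [0.04,0,0],
    [0.04,0,0],
    [0.04,0,0],
    [0.04,0,0],
  ],
  twist=[0,0,0,0,0,0],
)

```text
t: 3.37
position: [0.7924, -0.0103, 0.3335]
tcp_rot: [-3.14, 0.0, -0.042]
force: [-0.2, -0.4, 0.7]
width: 0.0602
grasp_force: 0.0
```

```bash
python3 -c "
from station import monitor
s=monitor.get_state();print(s['joint_positions'].round(3),s['position'],s['tcp_rot'])"
```

```text
[-0.086  0.739  0.285  0.004  2.091  1.487] [ 0.7923791  -0.01029915  0.33352636] [-3.14039864e+00  3.46413010e-04 -4.17451624e-02]
```

Call:
drive_tool(
  offset=[
    [0.035,0,-0.022],
    [0.035,0,-0.022],
    [0.035,0,-0.022],
    [0.035,0,-0.022],
  ],
  twist=[0,0,0,0],
)

```text
t: 3.7
position: [0.8113, -0.0088, 0.373]
tcp_rot: [3.13, -0.0, 0.243]
force: [-0.5, -0.2, 0.5]
width: 0.0599
grasp_force: 0.0
```

```bash
python3 -c "
from station import monitor
s=monitor.get_state();print(s['joint_positions'].round(3),s['position'],s['tcp_rot'])"
```

```text
[-0.085  0.7    0.274  0.012  2.013  1.492] [ 0.81125773 -0.00883311  0.37301554] [ 3.12986394e+00 -2.25189194e-04  2.43001806e-01]
```

Call:
drive_tool(
  offset=[
    [0.038,0,-0.015],
    [0.038,0,-0.015],
    [0.038,0,-0.015],
    [0.038,0,-0.015],
    [0.039,0,-0.01],
    [0.039,0,-0.01],
    [0.039,0,-0.01],
    [0.039,0,-0.01],
  ],
  twist=[0,0,0,0,0,0,0,0],
)

```text
t: 4.37
position: [0.8766, -0.0068, 0.3901]
tcp_rot: [3.086, -0.0, 0.566]
force: [-0.3, 0.1, 0.4]
width: 0.0597
grasp_force: 0.0
```

```bash
python3 -c "
from station import monitor
s=monitor.get_state();print(s['joint_positions'].round(3),s['position'],s['tcp_rot'])"
```

```text
[-0.082  0.7    0.274  0.026  1.806  1.5  ] [ 0.87661145 -0.00675224  0.39010359] [ 3.08603188e+00 -1.56383162e-04  5.66360978e-01]
```

Call:
drive_tool(
  offset=[
    [0.041,0,0],
    [0.041,0,0],
    [0.041,0,0],
    [0.041,0,0],
    [0.041,0,0],
    [0.041,0,0],
    [0.041,0,0],
    [0.041,0,0],
    [0.041,0,0],
    [0.041,0,0],
  ],
  twist=[0,0,0,0,0,0,0,0,0,0],
)

```text
t: 5.2
position: [0.9743, -0.0049, 0.4026]
tcp_rot: [2.979, 0.0, 0.98]
force: [-0.9, -0.7, 1.2]
width: 0.0602
grasp_force: 0.0
```

```bash
python3 -c "
from station import monitor
s=monitor.get_state();print(s['joint_positions'].round(3),s['position'],s['tcp_rot'])"
```

```text
[-0.077  0.739  0.274  0.04   1.495  1.504] [ 0.97429313 -0.00486217  0.40264915] [2.97911232e+00 2.28740088e-04 9.79606459e-01]
```

Call:
drive_tool(
  offset=[
    [-0.029,0.02,-0.0214],
    [-0.029,0.02,-0.0214],
    [-0.029,0.02,-0.0214],
    [-0.029,0.02,-0.0214],
    [-0.029,0.02,-0.0214],
    [-0.029,0.02,-0.0214],
    [-0.029,0.02,-0.0214],
    [-0.029,0.02,-0.0214],
    [-0.029,0.02,-0.0214],
    [-0.029,0.02,-0.0214],
  ],
  twist=[0,0,0,0,0,0,0,0,0,0],
)

```text
t: 6.03
position: [0.6178, -0.202, 0.4077]
tcp_rot: [2.975, 0.003, 0.981]
force: [-0.6, -0.7, 0.2]
width: 0.0599
grasp_force: 0.0
```

Call:
drive_tool(
  offset=[
    [-0.029,0.02,-0.0214],
    [-0.029,0.02,-0.0214],
    [-0.029,0.02,-0.0214],
    [-0.0373,0,0.0185],
    [-0.0373,0,0.0185],
    [-0.0373,0,0.0185],
    [-0.0373,0,0.0185],
    [-0.0373,0,0.0185],
    [-0.0373,0,0.0185],
  ],
  twist=[0,0,0,0,0,0,0,0,0],
)

```text
t: 6.78
position: [0.3958, -0.2635, 0.1845]
tcp_rot: [2.973, 0.003, 0.976]
force: [0.4, -0.7, -0.2]
width: 0.0597
grasp_force: 0.0
```

```bash
cat >> h.py <<'E'
from scipy.spatial.transform import Rotation as Ro
def go(st,target):
    "tool-frame offset from the present TCP to the world target"
    R=Ro.from_rotvec(st['tcp_rot']).as_matrix();return R.T@(np.asarray(target)-st['position'])
E
python3 - <<'E'
from station import monitor,viewer
from h import *
import cv2
s=monitor.get_state();print(s['joint_positions'].round(3),s['position'],s['tcp_rot'],s['t'])
p=viewer.snapshot('wrist');np.savez('w1.npz',**p);cv2.imwrite('pics/w1.png',p['color'][:,:,::-1])
w=cloud(p).reshape(-1,3);k=(np.hypot(w[:,0]-.441,w[:,1]+.267)<.045)
for lo,hi in [(.1,.125),(.075,.105),(.06,.08),(.02,.06)]:
    P=w[k&(w[:,2]>lo)&(w[:,2]<hi)]
    if len(P):print(lo,len(P),P.min(0).round(4),P.max(0).round(4),P.mean(0).round(4))
E
```

```text
[-1.08  -0.388  2.002  0.579  1.241  0.377] [ 0.3957592  -0.26354978  0.18450465] [2.97254281 0.00340503 0.97642946] 6.7833
0.1 528 [ 0.4253 -0.2781  0.1   ] [ 0.4465 -0.2563  0.1117] [ 0.435  -0.2671  0.1092]
0.075 155 [ 0.4252 -0.2781  0.0753] [ 0.4369 -0.2563  0.105 ] [ 0.4277 -0.2667  0.0913]
0.06 806 [ 0.4149 -0.2878  0.06  ] [ 0.4507 -0.2461  0.08  ] [ 0.4285 -0.2665  0.0695]
0.02 227 [ 0.4143 -0.2889  0.0204] [ 0.446  -0.2461  0.06  ] [ 0.4192 -0.2661  0.0446]
```

View pics/w1.png

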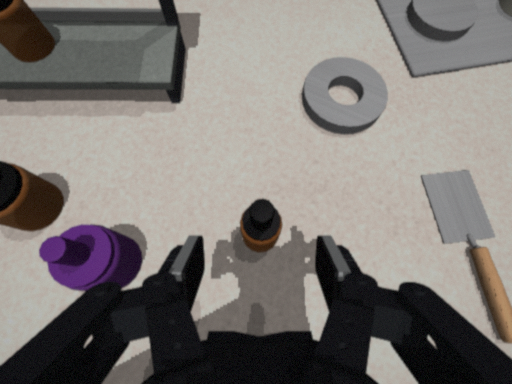

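Call:
drive_tool(
  offset=[
    [-0.0045,0.0009,0.0283],
    [-0.0045,0.0009,0.0283],
    [-0.0045,0.0009,0.0283],
    [-0.0045,0.0009,0.0283],
    [0,0,0],
  ],
  twist=[0,0,0,0,0],
)

```text
t: 7.25
position: [0.4489, -0.2655, 0.0782]
tcp_rot: [2.986, 0.001, 0.97]
force: [-0.7, 0.5, -0.6]
width: 0.0597
grasp_force: 0.0
```

Call:
drive_tool(
  offset=[
    [0,0,0],
    [0,0,0],
    [0,0,0],
    [0,0,0],
    [0,0,0],
  ],
  twist=[0,0,0,0,0],
  claw=0.0,
  newtons=45,
)

```text
t: 7.67
position: [0.4495, -0.2681, 0.0841]
tcp_rot: [2.975, 0.001, 0.979]
force: [-0.6, 2.0, 6.6]
width: 0.0209
grasp_force: 43.8
```

Call:
drive_tool(
  offset=[
    [0.0237,0,-0.0322],
    [0.0237,0,-0.0322],
    [0.0237,0,-0.0322],
    [0.0127,-0.0341,0.0094],
    [0.0127,-0.0341,0.0094],
    [0.0127,-0.0341,0.0094],
    [0.0127,-0.0341,0.0094],
    [0.0127,-0.0341,0.0094],
    [0.0127,-0.0341,0.0094],
    [0.0127,-0.0341,0.0094],
  ],
  twist=[0,0,0,0,0,0,0,0,0,0],
)

```text
t: 8.5
position: [0.5594, -0.0258, 0.1987]
tcp_rot: [2.981, 0.0, 0.974]
force: [0.8, -0.7, -1.8]
width: 0.021
grasp_force: 45.5
```

Call:
drive_tool(
  offset=[
    [0,0,0],
    [0,0,0],
  ],
  twist=[0,0],
)

```text
t: 8.67
position: [0.5593, -0.0246, 0.1981]
tcp_rot: [2.983, 0.009, 0.971]
force: [-0.0, 0.0, -1.6]
width: 0.0204
grasp_force: 45.7
```

```bash
python3 - <<'E'
from station import monitor,viewer
from h import *
import cv2
s=monitor.get_state();print(s['joint_positions'].round(3),s['position'],s['tcp_rot'],s['t'])
p=viewer.snapshot('wrist');np.savez('w2.npz',**p);cv2.imwrite('pics/w2.png',p['color'][:,:,::-1])
E
```

```text
[-0.219 -0.295  1.908  0.159  0.917  1.289] [ 0.55932963 -0.02461983  0.19805802] [2.98342136 0.00894498 0.97136885] 8.6667
```

View pics/w2.png

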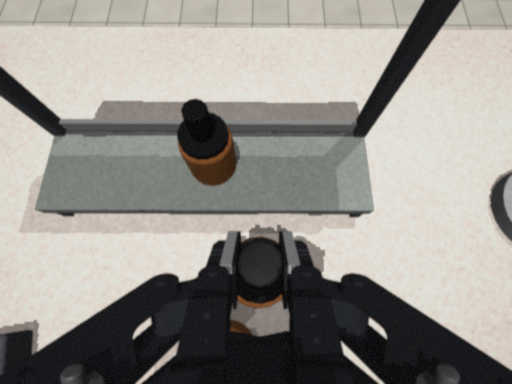

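```bash
python3 - <<'E'
from h import *
import cv2
p=dict(np.load('w2.npz'));w=cloud(p);Z=w[...,2]
k=(Z>.046)&(Z<.055)&(w[...,0]>.55)
k=cv2.morphologyEx(k.astype(np.uint8),cv2.MORPH_OPEN,np.ones((3,3),np.uint8));nl,lab,st,_=cv2.connectedComponentsWithStats(k)
i=1+st[1:,4].argmax();P=w[lab==i];print('board',len(P),P.min(0).round(4),P.max(0).round(4),P[:,2].mean().round(4),cv2.minAreaRect(P[:,:2].astype(np.float32)))
# front edge per column
U,V=np.nonzero(lab==i);
fr=[]
for c in range(50,365,5):
    r=U[V==c]
    if len(r): fr.append(w[r.max(),c,:2])
fr=np.array(fr);f=np.polyfit(fr[:,1],fr[:,0],1);print('front x at y=.0356:',np.polyval(f,.0356),'slope',f[0])
q=w[95:200,165:250].reshape(-1,3)
for lo,hi in [(.155,.17),(.128,.155),(.116,.126),(.07,.11)]:
    P=q[(q[:,2]>lo)&(q[:,2]<hi)];print('mid',lo,len(P),P.min(0).round(4),P.max(0).round(4))
    (c,r)=cv2.minEnclosingCircle(P[:,:2].astype(np.float32));print(np.round(c,4),round(r,4))
q=w[235:306,235:288].reshape(-1,3)
for lo,hi in [(.215,.24),(.205,.235),(.18,.195)]:
    P=q[(q[:,2]>lo)&(q[:,2]<hi)]
    if len(P): print('held',lo,len(P),P.min(0).round(4),P.max(0).round(4),P.mean(0).round(4))
E
```

```text
board 23893 [ 0.6181 -0.1541  0.046 ] [0.7223 0.2257 0.055 ] 0.0501 ((0.6702649593353271, 0.035832613706588745), (0.10373355448246002, 0.37975892424583435), 0.11959493160247803)
front x at y=.0356: 0.6190218539474244 slope -0.0024042264992472006
mid 0.155 536 [0.6624 0.0174 0.155 ] [0.6837 0.039  0.1619]
[0.6729 0.0285] 0.0114
mid 0.128 416 [0.6622 0.0175 0.1281] [0.6778 0.0378 0.1549]
[0.6727 0.0281] 0.0109
mid 0.116 1275 [0.6496 0.0046 0.116 ] [0.6966 0.0523 0.126 ]
[0.6737 0.0281] 0.0243
mid 0.07 825 [0.6463 0.0018 0.0702] [0.6814 0.0538 0.11  ]
[0.6722 0.0279] 0.0268
held 0.215 2334 [ 0.5284 -0.0391  0.2151] [ 0.5594 -0.0131  0.2355] [ 0.5454 -0.0263  0.2242]
held 0.205 2501 [ 0.5284 -0.0395  0.2052] [ 0.5623 -0.0127  0.2348] [ 0.5458 -0.0263  0.2233]
held 0.18 843 [ 0.5274 -0.0377  0.1837] [ 0.5646 -0.0134  0.1922] [ 0.5383 -0.0252  0.1861]
```

Call:
drive_tool(
  offset=[
    [-0.0166,0.0015,0.0225],
    [-0.0166,0.0015,0.0225],
    [0.0206,0,0.0151],
    [0.0206,0,0.0151],
    [0.0206,0,0.0151],
    [0.0206,0,0.0151],
    [0.0206,0,0.0151],
    [0,0,0],
    [0,0,0],
  ],
  twist=[0,0,0,0,0,0,0,0,0],
)

```text
t: 9.47
position: [0.6871, -0.0338, 0.1416]
tcp_rot: [2.981, -0.005, 0.97]
force: [-0.6, -0.2, -2.5]
width: 0.021
grasp_force: 45.6
```

Call:
drive_tool(
  offset=[
    [0,-0.005,0],
    [-0.0022,0,0.003],
    [-0.0022,0,0.003],
    [0,0,0],
    [0,0,0],
  ],
  twist=[0,0,0,0,0],
)

```text
t: 9.88
position: [0.6863, -0.0258, 0.1346]
tcp_rot: [2.982, 0.0, 0.972]
force: [-0.0, 0.3, -1.7]
width: 0.0204
grasp_force: 45.7
```

Call:
drive_tool(
  offset=[
    [-0.0006,0,0.0008],
    [0,0,0],
  ],
  twist=[0,0],
)

```text
t: 10.05
position: [0.687, -0.0258, 0.1342]
tcp_rot: [2.981, 0.001, 0.974]
force: [-0.5, -0.4, -1.0]
width: 0.0204
grasp_force: 45.7
```

Call:
drive_tool(
  offset=[
    [0,0,0],
    [0,0,0],
    [0,0,0],
    [0,0,0],
  ],
  twist=[0,0,0,0],
  claw=0.045,
)

```text
t: 10.38
position: [0.6875, -0.0259, 0.1346]
tcp_rot: [2.981, 0.001, 0.975]
force: [-1.0, -0.2, -0.7]
width: 0.0451
grasp_force: 0.0
```

Call:
drive_tool(
  offset=[
    [-0.0262,0,-0.0193],
    [-0.0262,0,-0.0193],
    [-0.0262,0,-0.0193],
    [-0.0262,0,-0.0193],
  ],
  twist=[0,0,0,0],
)

```text
t: 10.72
position: [0.5558, -0.0256, 0.1343]
tcp_rot: [2.981, 0.001, 0.973]
force: [0.1, -0.1, 0.4]
width: 0.0446
grasp_force: 0.0
```

Call:
drive_tool(
  offset=[
    [-0.0186,-0.0085,-0.0305],
    [-0.0186,-0.0085,-0.0305],
    [-0.0186,-0.0085,-0.0305],
    [-0.0186,-0.0085,-0.0305],
    [0,0,0],
  ],
  twist=[0,0,0,0,0],
  claw=0.06,
)

```text
t: 11.13
position: [0.4232, 0.0097, 0.1953]
tcp_rot: [2.973, 0.003, 0.992]
force: [1.2, 0.0, 1.4]
width: 0.0605
grasp_force: 0.0
```

```bash
cat > m.py <<'E'
import sys
from station import monitor,viewer
from h import *
import cv2
n=sys.argv[1]
s=monitor.get_state();print(s['joint_positions'].round(3),s['position'].round(4),s['tcp_rot'].round(3),s['t'])
p=viewer.snapshot('wrist');np.savez(n+'.npz',**p);cv2.imwrite(f'pics/{n}.png',p['color'][:,:,::-1])
w=cloud(p).reshape(-1,3)
for nm,x,y,b in [('wide',.474,.008,0),('mid',.673,.028,.05),('narrow',.673,-.027,.05),('widesh',.673,.095,.05)]:
    k=np.hypot(w[:,0]-x,w[:,1]-y)<.025
    P=w[k&(w[:,2]>b+.106)&(w[:,2]<b+.116)]
    if len(P)>30:
        c,r=cv2.minEnclosingCircle(P[:,:2].astype(np.float32));print(nm,'top',len(P),np.round(c,4),round(r,4),P.mean(0).round(4))
    k=np.hypot(w[:,0]-x,w[:,1]-y)<.042;P=w[k&(w[:,2]>b+.066)&(w[:,2]<b+.077)]
    if len(P)>30:
        c,r=cv2.minEnclosingCircle(P[:,:2].astype(np.float32));print(nm,'shoulder',len(P),np.round(c,4),round(r,4))
E
python3 m.py w3
```

```text
[-0.199 -0.692  2.149  0.13   1.053  1.342] [0.4232 0.0097 0.1953] [2.973 0.003 0.992] 11.1333
wide top 444 [0.4711 0.0085] 0.011 [0.4704 0.0085 0.1097]
wide shoulder 1868 [0.4713 0.0085] 0.0291
mid top 42 [0.6656 0.0281] 0.0074 [0.6637 0.0285 0.1572]
mid shoulder 1047 [0.673  0.0189] 0.0335
narrow top 49 [ 0.6662 -0.0259] 0.0079 [ 0.6638 -0.0253  0.1575]
narrow shoulder 742 [ 0.673  -0.0139] 0.0301
```

Call:
drive_tool(
  offset=[
    [-0.0048,0.0003,0.031],
    [-0.0048,0.0003,0.031],
    [-0.0048,0.0003,0.031],
    [-0.0044,0.0003,0.03],
    [0,0,0],
    [0,0,0],
  ],
  twist=[0,0,0,0,0,0],
)

```text
t: 11.68
position: [0.4818, 0.0069, 0.0756]
tcp_rot: [2.985, 0.0, 0.964]
force: [-0.0, -0.8, 0.4]
width: 0.0602
grasp_force: 0.0
```

Call:
drive_tool(
  offset=[
    [0.005,0,-0.0068],
    [0,0,0],
  ],
  twist=[0,0],
)

```text
t: 11.85
position: [0.4837, 0.0066, 0.0899]
tcp_rot: [2.979, 0.001, 0.979]
force: [0.5, 0.6, 0.6]
width: 0.06
grasp_force: 0.0
```

Call:
drive_tool(
  offset=[
    [0,0,0],
    [0,0,0],
    [0,0,0],
    [0,0,0],
    [0,0,0],
  ],
  twist=[0,0,0,0,0],
  claw=0.0,
  newtons=55,
)

```text
t: 12.27
position: [0.4827, 0.007, 0.0878]
tcp_rot: [2.98, 0.001, 0.976]
force: [-1.3, 1.5, 3.7]
width: 0.0203
grasp_force: 54.0
```

Call:
drive_tool(
  offset=[
    [0.0228,0,-0.0308],
    [0.0228,0,-0.0308],
    [0.0228,0,-0.0308],
    [0.0206,-0.0293,0.0153],
    [0.0206,-0.0293,0.0153],
    [0.0206,-0.0293,0.0153],
    [0,0,0],
    [0,0,0],
    [0,0,0],
  ],
  twist=[0,0,0,0,0,0,0,0,0],
)

```text
t: 13.02
position: [0.5588, 0.0953, 0.198]
tcp_rot: [2.983, 0.002, 0.965]
force: [-0.2, -0.6, -3.4]
width: 0.0201
grasp_force: 55.4
```

```bash
python3 m.py w4; python3 - <<'E'
from h import *
w=cloud(dict(np.load('w4.npz')))
q=w[235:306,235:288].reshape(-1,3);P=q[(q[:,2]>.215)&(q[:,2]<.24)]
if len(P): print('held',len(P),P.min(0).round(4),P.max(0).round(4),P.mean(0).round(4))
E
```

```text
[ 0.108 -0.265  1.884 -0.088  0.902  1.71 ] [0.5588 0.0953 0.198 ] [2.983e+00 2.000e-03 9.650e-01] 13.0167
mid top 515 [0.6735 0.0285] 0.0112 [0.6722 0.0292 0.1597]
mid shoulder 1477 [0.6731 0.0191] 0.0336
narrow top 522 [ 0.6733 -0.025 ] 0.0113 [ 0.6722 -0.0242  0.1596]
narrow shoulder 957 [ 0.6704 -0.0152] 0.0301
held 2308 [0.5279 0.081  0.2151] [0.5588 0.1068 0.236 ] [0.5461 0.0936 0.2216]
```

View pics/w4.png

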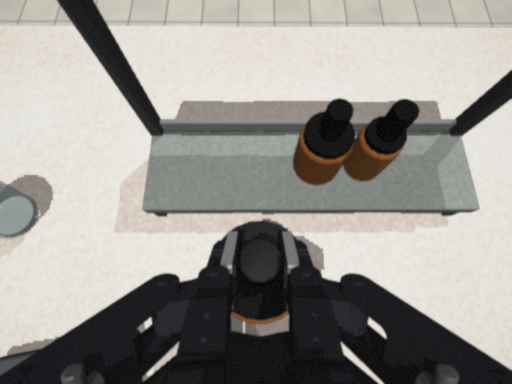

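Call:
drive_tool(
  offset=[
    [-0.0158,-0.003,0.0213],
    [-0.0158,-0.003,0.0213],
    [0.0203,0,0.015],
    [0.0203,0,0.015],
    [0.0203,0,0.015],
    [0,0,0],
  ],
  twist=[0,0,0,0,0,0],
)

```text
t: 13.57
position: [0.6384, 0.0989, 0.1482]
tcp_rot: [2.979, -0.004, 0.978]
force: [-0.6, -0.1, -2.0]
width: 0.02
grasp_force: 55.3
```

Call:
drive_tool(
  offset=[
    [0.0113,0,0.0108],
    [0.0113,0,0.0108],
    [0.0113,0,0.0108],
    [0,0,0],
    [0,0,0],
  ],
  twist=[0,0,0,0,0],
)

```text
t: 13.98
position: [0.6813, 0.0994, 0.141]
tcp_rot: [2.981, -0.002, 0.971]
force: [-1.0, -0.1, -3.3]
width: 0.0202
grasp_force: 55.3
```

Call:
drive_tool(
  offset=[
    [0.0013,0.0025,0.0041],
    [0,0,0],
    [0,0,0],
  ],
  twist=[0,0,0],
)

```text
t: 14.23
position: [0.6848, 0.0979, 0.1387]
tcp_rot: [2.981, -0.0, 0.973]
force: [-0.2, 0.0, -3.8]
width: 0.0202
grasp_force: 55.3
```

Call:
drive_tool(
  offset=[
    [-0.0006,0.001,0.0008],
    [0,0,0],
  ],
  twist=[0,0],
)

```text
t: 14.4
position: [0.6855, 0.0975, 0.1386]
tcp_rot: [2.981, 0.001, 0.975]
force: [-0.9, 0.6, -0.2]
width: 0.0203
grasp_force: 55.5
```

Call:
drive_tool(
  offset=[
    [0,0,0],
    [0,0,0],
    [0,0,0],
    [0,0,0],
  ],
  twist=[0,0,0,0],
  claw=0.045,
)

```text
t: 14.73
position: [0.686, 0.0974, 0.1386]
tcp_rot: [2.981, 0.001, 0.976]
force: [0.3, 1.1, -1.2]
width: 0.0451
grasp_force: 0.0
```

Call:
drive_tool(
  offset=[
    [-0.0262,0,-0.0193],
    [-0.0262,0,-0.0193],
    [-0.0262,0,-0.0193],
    [-0.0262,0,-0.0193],
    [0,0,0],
  ],
  twist=[0,0,0,0,0],
)

```text
t: 15.15
position: [0.5499, 0.0976, 0.1355]
tcp_rot: [2.984, 0.002, 0.965]
force: [0.1, -0.1, -1.0]
width: 0.0449
grasp_force: 0.0
```

```bash
python3 m.py w5
```

```text
[ 0.117 -0.234  1.989 -0.106  0.767  1.739] [0.5499 0.0976 0.1355] [2.984e+00 2.000e-03 9.650e-01] 15.15
mid top 861 [0.673  0.0284] 0.0116 [0.6717 0.0294 0.1596]
mid shoulder 2437 [0.6729 0.028 ] 0.042
narrow top 902 [ 0.6734 -0.0248] 0.012 [ 0.6715 -0.0238  0.1594]
narrow shoulder 1590 [ 0.6707 -0.0149] 0.03
widesh top 865 [0.6713 0.0969] 0.0112 [0.6697 0.097  0.1596]
widesh shoulder 3158 [0.6723 0.0973] 0.03
```

View pics/w5.png

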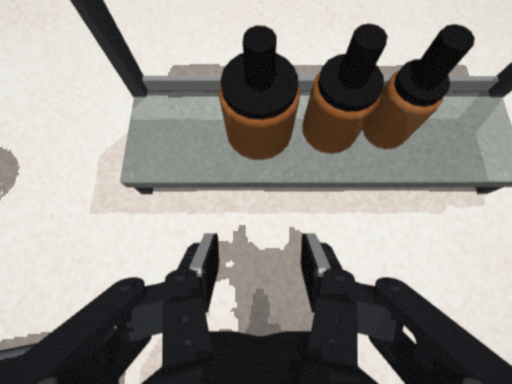

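Call:
drive_tool(
  offset=[
    [0.0238,0,-0.0321],
    [0.0238,0,-0.0321],
    [-0.0149,-0.0275,-0.0111],
    [-0.0149,-0.0275,-0.0111],
    [-0.0149,-0.0275,-0.0111],
    [-0.0149,-0.0275,-0.0111],
    [-0.0149,-0.0275,-0.0111],
    [-0.0149,-0.0275,-0.0111],
    [-0.0149,-0.0275,-0.0111],
    [0,0,0],
  ],
  twist=[0,0,0,0,0,0,0,0,0,0],
  claw=0.0,
)

```text
t: 16.03
position: [0.4242, 0.2968, 0.2193]
tcp_rot: [-2.985, -0.012, -0.975]
force: [0.1, -0.3, -0.2]
width: 0.0001
grasp_force: 0.0
```

```bash
python3 m.py w6; python3 - <<'E'
from h import *
import cv2
from station import finder
p=dict(np.load('w6.npz'));R=cloud(p).reshape(-1,3)
for nm,c in [('L',(.421,.325)),('S',(.435,.254))]:
    k=(np.hypot(R[:,0]-c[0],R[:,1]-c[1])<.03)&(R[:,2]>.044)&(R[:,2]<.08);P=R[k];print(nm,k.sum(),np.percentile(P[:,2],[5,25,50,75,95]).round(4))
    h=np.percentile(P[:,2],75);P=P[abs(P[:,2]-h)<.003];print(cv2.minEnclosingCircle(P[:,:2].astype(np.float32)),P.mean(0))
    for d in finder.mark_of('wrist','key_large_top' if nm=='L' else 'key_small_top')[:3]: print(np.round(d['location']),round(d['confidence'],2),ray(p,d['location'],h).round(4))
E
```

```text
[ 0.753 -0.289  1.861 -0.462  1.121  2.424] [0.4242 0.2968 0.2193] [-2.985 -0.012 -0.975] 16.0333
mid top 64 [0.6738 0.0356] 0.0091 [0.6733 0.038  0.1586]
mid shoulder 936 [0.675  0.0367] 0.0332
narrow shoulder 83 [0.6695 0.0085] 0.0111
widesh top 311 [0.6717 0.0978] 0.0115 [0.6697 0.0987 0.1595]
widesh shoulder 1363 [0.669  0.0901] 0.0367
L 490 [0.0507 0.0518 0.0602 0.0619 0.063 ]
((0.42309194803237915, 0.336107075214386), 0.014584053307771683) [0.42301914 0.33726879 0.06181998]
[272. 232.] 0.76 [0.4184 0.3252 0.0619]
[317.  21.] 0.6 [0.3722 0.5383 0.0619]
S 579 [0.0508 0.0517 0.0529 0.0615 0.0626]
((0.4299459457397461, 0.2556315064430237), 0.010630764067173004) [0.43001416 0.25512767 0.06159662]
[306.  97.] 0.79 [0.3833 0.4632 0.0615]
[258. 298.] 0.61 [0.4331 0.2544 0.0615]
```

View pics/w6.png

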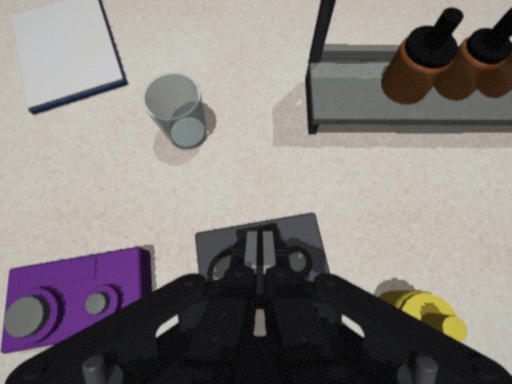

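Call:
drive_tool(
  offset=[
    [0,0,0],
    [0,0,0],
    [0,0,0],
  ],
  twist=[-0.1,-0.08,0],
)

```text
t: 16.43
position: [0.4274, 0.2893, 0.2186]
tcp_rot: [2.917, 0.261, 0.952]
force: [0.3, 0.2, -0.6]
width: 0.0002
grasp_force: 0.0
```

```bash
cat > g.py <<'E'
import sys
from station import monitor
from h import *
s=monitor.get_state();R=Ro.from_rotvec(s['tcp_rot']).as_matrix()
print(s['joint_positions'].round(3),s['position'].round(4),s['t']);print(R.round(3));print('go',go(s,eval(sys.argv[1])).round(4),'down1mm',(R.T@[0,0,-.001]).round(5))
E
python3 g.py "(.429,.327,.09)"
```

```text
[ 0.739 -0.291  1.865 -0.463  1.122  2.24 ] [0.4274 0.2893 0.2186] 16.4333
[[ 0.795  0.141  0.59 ]
 [ 0.18  -0.984 -0.007]
 [ 0.58   0.111 -0.807]]
go [-0.0666 -0.0512  0.1045] down1mm [-0.00058 -0.00011  0.00081]
```

Path: go down to hover over the large key in 4 rows.

Call:
drive_tool(
  offset=[
    [-0.0166,-0.0128,0.026],
    [-0.0166,-0.0128,0.026],
    [-0.0166,-0.0128,0.026],
    [-0.0166,-0.0128,0.026],
    [0,0,0],
    [0,0,0],
  ],
  twist=[0,0,0,0,0,0],
)

```text
t: 16.93
position: [0.4273, 0.3266, 0.088]
tcp_rot: [2.916, 0.262, 0.945]
force: [-0.1, 0.7, 0.0]
width: -0.0003
grasp_force: 0.0
```

```bash
python3 g.py "(.429,.327,.078)"
```

```text
[ 0.808 -0.097  1.978 -0.587  0.893  2.49 ] [0.4273 0.3266 0.088 ] 16.9333
[[ 0.797  0.141  0.587]
 [ 0.181 -0.983 -0.009]
 [ 0.576  0.114 -0.809]]
go [-0.0044 -0.0013  0.0091] down1mm [-0.00058 -0.00011  0.00081]
```

Call:
drive_tool(
  offset=[
    [-0.007,-0.0013,0.0097],
    [-0.0018,-0.0003,0.0024],
    [-0.0018,-0.0003,0.0024],
    [0,0,0],
  ],
  twist=[0,0,0,0],
)

```text
t: 17.27
position: [0.4276, 0.3282, 0.0729]
tcp_rot: [2.918, 0.262, 0.953]
force: [-0.3, 0.3, -0.0]
width: -0.0003
grasp_force: 0.0
```

Call:
drive_tool(
  offset=[
    [-0.0012,-0.0002,0.0016],
    [-0.0012,-0.0002,0.0016],
    [-0.0012,-0.0002,0.0016],
    [0,0,0],
  ],
  twist=[0,0,0,0],
)

```text
t: 17.6
position: [0.4274, 0.3285, 0.0665]
tcp_rot: [2.918, 0.264, 0.954]
force: [-0.3, -0.1, 2.2]
width: -0.0003
grasp_force: 0.8
```

Call:
drive_tool(
  offset=[
    [-0.0012,-0.0002,0.0016],
    [-0.0012,-0.0002,0.0016],
    [0,0,0],
  ],
  twist=[0,0,0],
)

```text
t: 17.85
position: [0.4274, 0.3286, 0.0626]
tcp_rot: [2.918, 0.264, 0.954]
force: [0.4, -0.5, 3.5]
width: 0.0003
grasp_force: 1.9
```

Contact at about z 0.067; 4.5 mm in. Three more mm.

Call:
drive_tool(
  offset=[
    [-0.0012,-0.0002,0.0016],
    [-0.0009,-0.0002,0.0012],
    [0,0,0],
  ],
  twist=[0,0,0],
)

```text
t: 18.1
position: [0.4277, 0.3287, 0.0605]
tcp_rot: [2.917, 0.263, 0.956]
force: [-4.8, -2.6, 10.4]
width: -0.0
grasp_force: 5.3
```

Call:
drive_tool(
  offset=[
    [0.0087,0.0017,-0.0121],
    [0.0116,0.0022,-0.0162],
    [0,0,0],
    [0,0,0],
  ],
  twist=[0,0,0,0],
)

```text
t: 18.43
position: [0.4271, 0.3285, 0.0941]
tcp_rot: [2.919, 0.263, 0.953]
force: [-0.2, -0.1, -0.1]
width: 0.0001
grasp_force: 0.0
```

```bash
python3 g.py "(.4405,.256,.095)"
```

```text
[ 0.811 -0.105  1.974 -0.583  0.898  2.485] [0.4271 0.3285 0.0941] 18.4333
[[ 0.794  0.143  0.591]
 [ 0.18  -0.984 -0.004]
 [ 0.58   0.109 -0.807]]
go [-0.0019  0.0733  0.0075] down1mm [-0.00058 -0.00011  0.00081]
```

Call:
drive_tool(
  offset=[
    [-0.0006,0.0244,0.0025],
    [-0.0006,0.0244,0.0025],
    [-0.0006,0.0244,0.0025],
    [0,0,0],
    [0,0,0],
    [0,0,0],
  ],
  twist=[0,0,0,0,0,0],
)

```text
t: 18.93
position: [0.4399, 0.2557, 0.0934]
tcp_rot: [2.918, 0.263, 0.949]
force: [0.3, 0.2, 0.5]
width: -0.0002
grasp_force: 0.0
```

```bash
python3 g.py "(.4405,.256,.071)"
```

```text
[ 0.644 -0.223  2.073 -0.505  0.834  2.291] [0.4399 0.2557 0.0934] 18.9333
[[ 0.796  0.143  0.589]
 [ 0.181 -0.983 -0.006]
 [ 0.578  0.111 -0.808]]
go [-0.0124 -0.0027  0.0184] down1mm [-0.00058 -0.00011  0.00081]
```

Call:
drive_tool(
  offset=[
    [-0.0062,-0.0014,0.0092],
    [-0.0062,-0.0013,0.0092],
    [0,0,0],
    [0,0,0],
  ],
  twist=[0,0,0,0],
)

```text
t: 19.27
position: [0.4398, 0.2559, 0.0698]
tcp_rot: [2.918, 0.266, 0.946]
force: [-0.6, -0.2, 0.1]
width: 0.0002
grasp_force: 0.0
```

Call:
drive_tool(
  offset=[
    [-0.0012,-0.0002,0.0016],
    [-0.0012,-0.0002,0.0016],
    [-0.0012,-0.0002,0.0016],
    [-0.0012,-0.0002,0.0016],
    [0,0,0],
  ],
  twist=[0,0,0,0,0],
)

```text
t: 19.68
position: [0.4412, 0.2564, 0.0648]
tcp_rot: [2.918, 0.264, 0.954]
force: [-1.0, 0.1, 1.5]
width: 0.0002
grasp_force: 1.3
```

Call:
drive_tool(
  offset=[
    [-0.0012,-0.0002,0.0016],
    [-0.0012,-0.0002,0.0016],
    [0,0,0],
  ],
  twist=[0,0,0],
)

```text
t: 19.93
position: [0.4414, 0.2565, 0.061]
tcp_rot: [2.918, 0.264, 0.955]
force: [-0.3, -0.4, 4.7]
width: 0.0001
grasp_force: 2.3
```

Call:
drive_tool(
  offset=[
    [-0.0009,-0.0002,0.0012],
    [0,0,0],
  ],
  twist=[0,0],
)

```text
t: 20.1
position: [0.4416, 0.2566, 0.0605]
tcp_rot: [2.917, 0.263, 0.956]
force: [-5.1, 0.0, 9.7]
width: 0.0001
grasp_force: 5.0
```

Call:
drive_tool(
  offset=[
    [0.0087,0.0017,-0.0121],
    [0.0174,0.0033,-0.0243],
    [0.0174,0.0033,-0.0243],
    [0.0174,0.0033,-0.0243],
    [0,0,0],
    [0,0,0],
    [0,0,0],
    [0,0,0],
  ],
  twist=[0,0,0,0,0,0,0,0],
)

```text
t: 20.77
position: [0.4396, 0.2551, 0.1613]
tcp_rot: [2.918, 0.264, 0.945]
force: [-0.7, 1.1, -0.9]
width: -0.0
grasp_force: 0.0
```

```bash
python3 m.py w7; python3 -c "
from station import ticket
print(ticket.close_job())"
```

```text
[ 0.644 -0.296  1.983 -0.445  0.982  2.194] [0.4396 0.2551 0.1613] [2.918 0.264 0.945] 20.7667
mid shoulder 864 [0.6735 0.0417] 0.0286
widesh top 397 [0.6706 0.0978] 0.011 [0.6683 0.0989 0.1593]
widesh shoulder 1801 [0.6707 0.0969] 0.0302
the job is handed in; nothing more can be done
None
```

I handed the job in at about 21 s: the wide and narrow jars stand either side of the middle jar with gaps of roughly 10 mm and 4 mm, then the large and the small key were each pressed right down and let up; handing in returned no verdict.

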